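Hang the loop stirrer in the low stall cupboard

TASK

Put the loop stirrer away: tilt it loop end up to go in under the lip of the low cupboard and over the end of the hook inside, hang its loop on the hook, and lower its wooden grip to rest on the drip board. Feel for the hook gently, as it is screwed in to an unknown depth, and never push hard on cupboard or hook. Leave the pot, jar and brush cup where they are.

Things in the scene. Friction and masses are not known exactly. Their poses are not given: they have to be found in the camera images.
- cupboard: low open-fronted cupboard fixed on the counter, 160 deep (x) x 190 wide (y) x 205 high mm; timber sides 10 mm thick, timber floor (top at z 12), roof of steel rods along x (5 mm thick, 18 mm apart, underside at z 195), open back with a batten. Origin: centre of its underside at counter level; +x points from the open mouth (x -80) to the back (x 80), z up
- hook_place (a point): nominal top of the hook's upturned end: x 10, y 0, z 160 mm in the cupboard's frame (axes alike). 7 mm steel wire runs level from the back (axis at z 135) towards the mouth, then turns straight up to z 160. It is screwed in to an unknown depth: the real upturned end stands up to 22 mm nearer or deeper along x (not measured; y, z true). It does not give
- mouth (a point): middle of the lower edge of the timber lip (8 mm thick) that hangs from the roof's front edge, at its front face: x -80, y 0, z 150 mm in the cupboard's frame. The mouth below it is open from z 12 to 150 mm and 170 mm wide
- drip_board (a point): centre of the top of the drip board, which continues the cupboard's floor in front of the mouth: 130 long (x -210 to -80 in the cupboard's frame), 110 wide, top at z 12 mm
- stirrer_grip (a point): centre of the stirrer's wooden grip (half-way up), a bar 90 long x 20 wide x 24 mm high, lying on the counter at the start. x axis: along the stirrer towards its loop; z: up as it lies. A steel rod 6 mm thick leaves the grip's front end on its axis and carries a round loop. Stirrer about 160 g (varies), most of it in the grip
- stirrer_loop (a point): centre of the stirrer's round loop, 170 mm along x from the grip's centre at the same height: 6 mm wire, 15 mm inner and 27 mm outer diameter, its opening facing along the stirrer's z axis
- plant_pot: empty terracotta plant pot, 84 mm across, 85 mm high, standing loose on the counter; origin: centre of its underside. Not to be moved
- paint_jar: black paint jar with white cap, 42 mm across, 55 mm high, standing loose on the counter beside the drip board; origin: centre of its underside. Not to be moved
- brush_cup: black cup with brushes, 72 mm across, 90 mm high (brushes to 170 mm), standing loose; origin: centre of its underside. Not to be moved

How it is judged:
On the way:
1. the loop is inside the cupboard, raised to at least 155 mm above the counter (over the end of the hook) (x of stirrer_loop in the frame of cupboard between -0.04 and 0.08 m and y of stirrer_loop in the frame of cupboard between -0.08 and 0.08 m and height (world z) of stirrer_loop between 0.155 and 0.195 m), for 0.1 s.
At the end, for the whole second after the job is handed in: the stirrer is at rest, its loop bearing on the hook's level wire behind the upturned end (loop centre 120 to 152 mm above the counter, within 14 mm sideways of the hook, x = -30 to 45 mm in the cupboard's frame), its grip down on the drip board (centre under 75 mm high) (contact force between stirrer and hook_c0 above 0.05 N and x of stirrer_loop in the frame of cupboard between -0.03 and 0.045 m and y of stirrer_loop in the frame of cupboard between -0.014 and 0.014 m and z of stirrer_loop in the frame of cupboard between 0.12 and 0.152 m and contact force between stirrer and cupboard above 0.1 N and z of stirrer_grip in the frame of cupboard below 0.075 m and linear speed of stirrer below 0.02 m/s and angular speed of stirrer below 0.2 rad/s); the robot touches nothing.
It fails at once if the cupboard or its hook is pushed with more than 20 N (contact force between cupboard and anything else above 20 N).
It fails at once if the plant pot is moved by more than 20 mm (distance of plant_pot from where it was at the start of the episode above 0.02 m).
It fails at once if the paint jar is moved by more than 20 mm (distance of paint_jar from where it was at the start of the episode above 0.02 m).
It fails at once if the brush cup is moved by more than 20 mm (distance of brush_cup from where it was at the start of the episode above 0.02 m).
It also fails if it takes over 67 s, if anything falls off the work surface, if the arm or the gripper's body presses on something with over 40 N, if the wrist force passes 120 N, or if a joint passes its speed limit or range.

ROBOT

A 6-joint arm with a two-finger parallel gripper is mounted at the origin on the work surface. World frame = base frame: x ahead of the robot, y to its left, z up, the work surface at z = 0. Lengths are in m, angles in rad, forces in N, time in s.
With the tool pointing down it reaches from about 0.375 to 0.975 m from the base axis. Payload 3.8 kg.
Tool frame: the origin (TCP) lies at the very end of the fingers, on their centre line; the grasp point (between the pads) lies 19 mm behind it; z points along the fingers, y is the line along which they close (so a half turn about z gives the same grasp; the last joint's range is limited). The gripper opens to 85 mm and grips with 20 to 120 N. Pads are 22 mm wide; open, the fingers measure 114 mm over their backs; the gripper's body (76 mm by 85 mm) begins 54 mm behind the grasp point. The pads swing forward as they close: fully open they stand 13 mm farther back than shut.
Start: joints at [-1.259, 0.264, 1.604, -0, 1.274, -0.037], TCP at [0.231, -0.634, 0.231] pointing down, gripper open.
Joint ranges: [-2.63, 2.63], [-0.94, 2.18], [0.31, 2.57], [-1.31, 4.45], [0, 2.66], [-2.55, 2.55]. Speed limits (rad/s): [2.57, 2.57, 3.14, 3.14, 3.14, 3.14].

INTERFACE

Orientations are given as a rotation vector (axis times angle).
In Python, from rig import robot gives the robot as it stands. The module is installed in compiled form; this text tells all that it offers.
- The arm moves only by the tool send_rows, never from a script. Its argument "plan" is one flat list of numbers, 4 for each row, row after row: the shift along the world's x, y, z each as a share of 1 m, from -1 to 1, then the turn about the world's z as a share of pi rad, from -1 to 1. In form: [x, y, z, roll, x, y, z, roll, ...]. A call has 1 to 20 rows; each row is the pose to reach, as a shift and turn from the pose commanded when the call began, turning the shorter way round; what a row does not reach only later rows make up. A row lasts 1/8 s, in which the tool goes at most 62.5 mm and 10.7 degrees, less where a joint would pass 70% of its speed; a pose out of reach is approached as far as the arm can. A call with a number of a shift or a turn outside -1 to 1 is refused whole. A call with a gripper value outside its range is refused whole. "jaw" is the opening, from -1 (shut) to 1 (fully open), set as the call begins (left out, the last holds). The fingers move at their own pace and stop on an object; "force" is the grip in N (left out, the last holds). Time passes only in rows, so rows that repeat a pose let the fingers close. It gives the time, the measured TCP pose, the force, the opening and the grip force at its end, in the units of the state.
- robot.get_state(): the state, without advancing time (a new reading comes with each control period).
- robot.capture(name): name is "scene" or "top"; returns (picture, depth): 480x640x3 uint8, red, green, blue; 480x640 float32, m along the optical axis (not along the pixel's ray), 0 where there is no reading.
- robot.get_calibration(name): a dict with "fx", "fy", "cx", "cy" (pixels), "k1" (the pictures are not rectified: a ray, as slopes to the right and down, at radius r is drawn at 1 + k1 r^2 times it, then the intrinsics apply), "position" and "orientation" of the camera in the world. Camera axes: x right, y up, looking along -z (the intrinsics and any distortion apply to the point x, -y, -z); pixel columns grow to the right and rows downward; lengths in m; the calibration is good to about 2 mm. A picture is of the moment at which its call begins. get_calibration takes no time and is no camera call.
- robot.finish_job(): hands the job in; it is judged then, once.
Trained networks look in the newest picture that a camera, given by its name, has taken for a name from the list of things; names that differ only in an ending like _2 or _b are one class to them, and where a whole thing is asked for, a point or a joint stands for the part that bears it (a point fixed in the world has none). Each returns a list of dicts, best first, with "p" (0 to 1); they miss things now and then, are a little off and sometimes report something else, mostly with a low value. They report only what shows in the picture. A call takes as long as a camera call.
- robot.spot_in(camera, label): "location" ([x, y, z] in m, in world coordinates, good to about 4 mm: the middle of the surface that is visible of it).
- robot.regions_of(camera, label): "pixels" (480x640 bool, what is visible of it).
The state is a dict: "clock": time; "q": joint angles; "joint_vel": joint speeds; "effort": joint torques, N m; "position": TCP position; "tcp_rot": TCP orientation; "ft_force": force on the tool from outside, world axes, zero at the start; "ft_torque": the same for the moment, N m; "finger_gap": opening from 0.0 (shut) to 1.0 (fully open); "grasp_force": force on a finger pad.
Only numpy, scipy, OpenCV 4.12 (cv2) and the standard library are available. Lean on these libraries where they do the work, as an engineer would, in place of code of your own. Each camera call takes 0.05 s, during which the arm holds its last target. There are 200 camera calls.

## Working session

There is one attempt and no reset: what is moved stays moved. The work goes in short steps, Python scripts to look and compute and a tool call to move; the robot and the scene stay as the last step left them, time stands still between calls to the robot, and variables do not carry over. Pictures are saved under pics/ and viewed, at most 10 in all, crops included, and the job is handed in when it is done.

Besides the shell and the picture viewer there is one more tool, called as a command line: name --argument value ..., lists and objects as JSON in quotes. send_rows: Moves the arm, as the interface text tells. Shift numbers are shares of 1 m and turn numbers shares of pi rad, none past 1 either way. Its arguments: {"type":"object","properties":{"plan":{"type":"array"},"jaw":{"type":"number"},"force":{"type":"number"}},"required":["plan"]}

```bash
mkdir -p pics; cat > h.py <<'E'
import numpy as np, cv2
from rig import robot
from scipy.spatial.transform import Rotation as R
def rot(o):
    o=np.array(o,float)
    return o if o.shape==(3,3) else (R.from_quat(o) if o.size==4 else R.from_rotvec(o)).as_matrix()
def cloud(name,d):
    c=robot.get_calibration(name); h,w=d.shape
    u,v=np.meshgrid(np.arange(w),np.arange(h))
    K=np.array([[c['fx'],0,c['cx']],[0,c['fy'],c['cy']],[0,0,1]])
    p=cv2.undistortPoints(np.stack([u,v],-1).reshape(-1,1,2).astype(float),K,np.array([c['k1'],0,0,0,0.])).reshape(h,w,2)
    P=np.stack([p[...,0]*d,-p[...,1]*d,-d],-1)
    return P@rot(c['orientation']).T+np.array(c['position'])
def save(n,p): cv2.imwrite('pics/'+n,cv2.cvtColor(p,cv2.COLOR_RGB2BGR))
E
python3 - <<'E'
from h import *
np.set_printoptions(precision=4,suppress=True)
for n in('scene','top'):
    p,d=robot.capture(n); save(n+'0.png',p); np.save(n+'0.npy',d); print(n,robot.get_calibration(n))
    for l in('cupboard','stirrer_grip','stirrer_loop','plant_pot','paint_jar','brush_cup'):
        r=robot.spot_in(n,l); print(l,[(np.round(x['location'],3),round(x['p'],2)) for x in r[:3]])
print(robot.get_state())
E
```

```text
scene {'fx': 506.23329584188787, 'fy': 506.23329584188787, 'cx': 324.8755555625059, 'cy': 226.40664703113862, 'k1': -0.04604583148523258, 'position': array([ 0.7042, -0.5761,  1.0451]), 'orientation': array([0.4794, 0.0745, 0.2659])}
cupboard [(array([ 0.676, -0.01 ,  0.127]), 0.96)]
stirrer_grip [(array([0.446, 0.293, 0.016]), 0.62)]
stirrer_loop [(array([0.446, 0.298, 0.014]), 0.79)]
plant_pot [(array([ 0.458, -0.277,  0.048]), 0.84), (array([0.44 , 0.298, 0.015]), 0.63)]
paint_jar [(array([0.571, 0.113, 0.047]), 0.59)]
brush_cup [(array([ 0.602, -0.496,  0.044]), 0.64), (array([0.57 , 0.114, 0.049]), 0.16)]
top {'fx': 470.0230353757938, 'fy': 470.0230353757938, 'cx': 317.8268975541244, 'cy': 233.43751562849758, 'k1': -0.07371229504122023, 'position': array([ 0.4758, -0.0782,  1.2833]), 'orientation': array([ 0.0583, -0.072 , -1.5615])}
cupboard [(array([0.668, 0.007, 0.012]), 0.9)]
stirrer_grip [(array([0.443, 0.303, 0.022]), 0.62)]
stirrer_loop []
plant_pot [(array([ 0.462, -0.292,  0.038]), 0.62)]
paint_jar [(array([0.562, 0.119, 0.058]), 0.53), (array([0.665, 0.009, 0.011]), 0.46)]
brush_cup [(array([ 0.605, -0.501,  0.067]), 0.76)]
{'clock': 0.7, 'q': array([-1.2589,  0.2638,  1.604 ,  0.    ,  1.2737, -0.0369]), 'joint_vel': array([ 0.0001, -0.    ,  0.0009, -0.0015, -0.0007, -0.0002]), 'effort': array([ -0.0012, -51.4833, -36.7615,  -0.0001,   0.0008,   0.    ]), 'position': array([ 0.2307, -0.6344,  0.2313]), 'tcp_rot': array([3.0939, 0.5451, 0.    ]), 'ft_force': array([-0.6804, -0.3977, -0.3257]), 'ft_torque': array([ 0.0413,  0.003 , -0.0212]), 'grasp_force': 0.0, 'finger_gap': 0.9992241972915856}
```

View pics/scene0.png

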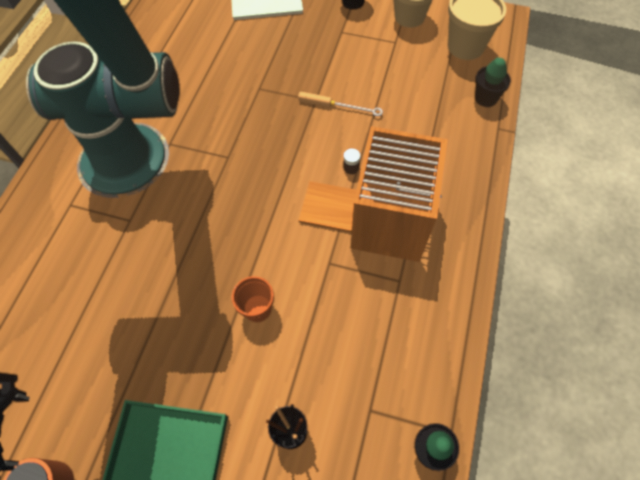

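View pics/top0.png

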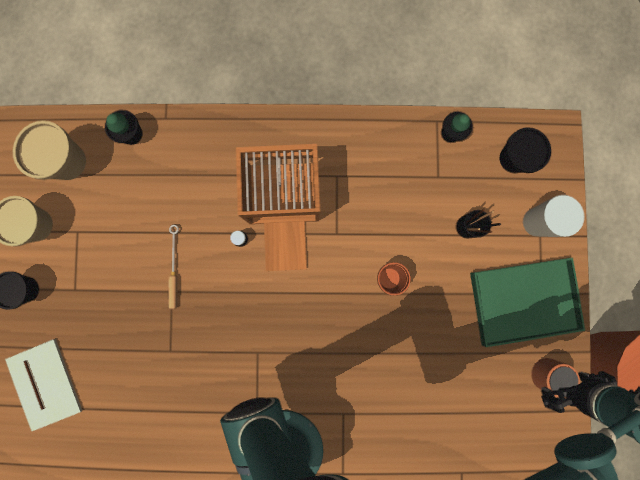

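The stirrer lies with its grip at scene (315,100) and loop (378,112); in the top view they are at (172,291) and (174,230). The cupboard is at top (278,180) with its mouth facing the robot, and the board is at (286,245). The jar sits at (238,238), beside the board.

```bash
python3 - <<'E'
from h import *
np.set_printoptions(precision=4,suppress=True)
for n in('top','scene'):
    p=cv2.cvtColor(cv2.imread(f'pics/{n}0.png'),cv2.COLOR_BGR2RGB); d=np.load(n+'0.npy'); P=cloud(n,d)
    hsv=cv2.cvtColor(p,cv2.COLOR_RGB2HSV)
    print(n,'noise z table',P[...,2][(d>0)].size)
    # box top rim points
    m=(P[...,0]>.55)&(P[...,0]<.9)&(P[...,1]>-.2)&(P[...,1]<.2)&(d>0)
    t=m&(P[...,2]>.195)&(P[...,2]<.215)
    Q=P[t][:,:2].astype(np.float32); print('top rim',t.sum(),P[t][:,2].mean(),cv2.minAreaRect(Q),Q.min(0),Q.max(0))
    b=(P[...,2]>.007)&(P[...,2]<.018)&(P[...,0]>.4)&(P[...,0]<.62)&(abs(P[...,1])<.09)
    Q=P[b][:,:2].astype(np.float32); print('board',b.sum(),np.median(P[b][:,2]),cv2.minAreaRect(Q))
    s=(P[...,0]>.36)&(P[...,0]<.68)&(P[...,1]>.22)&(P[...,1]<.36)&(d>0)
    print('table z',np.median(P[s][:,2]))
    g=s&(P[...,2]>.012); Q=P[g].astype(np.float32); print('grip',g.sum(),cv2.minAreaRect(Q[:,:2].copy()),np.median(Q[:,2]),Q.min(0),Q.max(0))
p=cv2.imread('pics/scene0.png')[85:265,290:450]; a=cv2.resize(p,None,fx=3,fy=3,interpolation=cv2.INTER_CUBIC)
cv2.imwrite('pics/c1.png',a)
E
```

```text
top noise z table 305954
top rim 2472 0.20279956046621625 ((0.6926534175872803, 0.008659444749355316), (0.16156207025051117, 0.18913322687149048), 3.10638165473938) [ 0.6073 -0.0895] [0.777  0.1065]
board 2096 0.01258155356753543 ((0.5107277631759644, 0.00033833831548690796), (0.17924855649471283, 0.21844668686389923), 89.980224609375)
table z 0.0006095870892540711
grip 373 ((0.4890270531177521, 0.303241103887558), (0.22406981885433197, 0.025462910532951355), 0.7446794509887695) 0.021369332 [0.377  0.2893 0.0121] [0.601  0.3173 0.0301]
scene noise z table 305977
top rim 3564 0.20315669953007667 ((0.6911026835441589, 0.009169407188892365), (0.16097474098205566, 0.19470325112342834), 3.028775215148926) [ 0.6064 -0.0917] [0.7759 0.1098]
board 2157 0.01359771052897929 ((0.5171269774436951, -0.004770874977111816), (0.21070420742034912, 0.17695847153663635), 2.0778143405914307)
table z 0.0026074950046302003
grip 443 ((0.48927152156829834, 0.3039522171020508), (0.2268296331167221, 0.02695038914680481), 0.23272137343883514) 0.02018734 [0.3759 0.2903 0.012 ] [0.6027 0.3178 0.034 ]
```

View pics/c1.png

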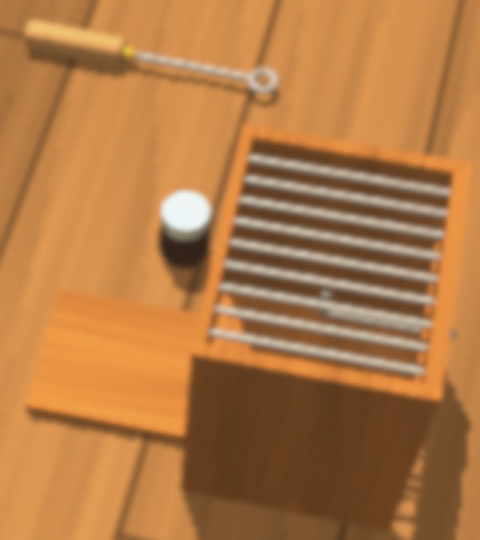

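```bash
python3 - <<'E'
from h import *
np.set_printoptions(precision=4,suppress=True)
C=np.array([.692,.009]);a=.0535
Rm=np.array([[np.cos(a),-np.sin(a)],[np.sin(a),np.cos(a)]])
for n in('top','scene'):
    d=np.load(n+'0.npy'); P=cloud(n,d)
    s=(P[...,0]>.36)&(P[...,0]<.68)&(P[...,1]>.25)&(P[...,1]<.35)&(P[...,2]>.009)
    Q=P[s]; 
    for lo,hi in((.37,.40),(.40,.43),(.43,.465),(.48,.57),(.575,.62)):
        k=(Q[:,0]>lo)&(Q[:,0]<hi); print(n,lo,k.sum(),Q[k].mean(0),Q[k][:,1].min(),Q[k][:,1].max(),Q[k].max(0)[0])
    c=robot.get_calibration(n)
    t=(P[...,2]>.195)&(P[...,2]<.215)&(P[...,0]>.55)&(P[...,0]<.9)&(abs(P[...,1])<.2)
    L=(P[t][:,:2]-C)@Rm
    for lo in(-.06,-.02,.02): 
        k=(L[:,0]>lo)&(L[:,0]<lo+.03);print('y edges',L[k][:,1].min(),L[k][:,1].max())
    for lo in(-.06,-.01,.03): 
        k=(L[:,1]>lo)&(L[:,1]<lo+.03);print('x edges',L[k][:,0].min(),L[k][:,0].max())
c=robot.get_calibration('scene')
K=np.array([[c['fx'],0,c['cx']],[0,c['fy'],c['cy']],[0,0,1]])
for uv,z in(((398.7,184),.16),((441,196),.135)):
    x=cv2.undistortPoints(np.array([[uv]],float),K,np.array([c['k1'],0,0,0,0.])).ravel()
    r=rot(c['orientation'])@np.array([x[0],-x[1],-1]); p=c['position']+r*(z-c['position'][2])/r[2]
    print('hook',p,'local',Rm.T@(p[:2]-C))
    u,v=map(int,uv); print(cloud('scene',np.load('scene0.npy'))[v-1:v+2,u-1:u+2,2])
E
```

```text
top 0.37 72 [0.3886 0.2981 0.0222] 0.28929496787612086 0.30846885101782806 0.39907218224133145
top 0.4 82 [0.4147 0.2997 0.023 ] 0.2910218735288015 0.3098569223038531 0.4282025522954996
top 0.43 102 [0.4466 0.3001 0.0223] 0.2917190958682897 0.31057866014006563 0.46292214089024486
top 0.48 73 [0.5283 0.3045 0.0147] 0.30104673561903794 0.3088040879681051 0.5686623350825851
top 0.575 56 [0.5899 0.3044 0.0152] 0.2918608785525444 0.3176592257222084 0.6042283304894531
y edges -0.09432592650599379 0.09256300266038085
y edges -0.09494345717376015 0.09373105430599749
y edges -0.0949188398502369 0.09240028958061376
x edges -0.08005475746522489 0.08133504529640868
x edges -0.08013594541355269 0.08129264550856727
x edges -0.08017085090474113 0.08138351390334743
scene 0.37 86 [0.3875 0.299  0.0218] 0.2904855060001835 0.33420670171626254 0.39989695749420506
scene 0.4 104 [0.4148 0.2988 0.0226] 0.280157117326429 0.31453749932984354 0.42965199145181493
scene 0.43 126 [0.4474 0.2999 0.0218] 0.2903382855365546 0.3142170774505294 0.46479525990120374
scene 0.48 78 [0.5249 0.3044 0.016 ] 0.2991697729127607 0.3103494181577534 0.5683560764045006
scene 0.575 55 [0.5894 0.3059 0.0161] 0.29087469543831723 0.33364952289171323 0.6026852938422484
y edges -0.0971121401200852 0.0973322323053986
y edges -0.09675243232641834 0.09757035772076872
y edges -0.09657462682536305 0.09697860240599916
x edges -0.08105934530076904 0.0795698283204417
x edges -0.08116094271745791 0.07937794994144515
x edges -0.08134395769187835 0.07941921213735129
hook [0.6917 0.0053 0.16  ] local [-0.0005 -0.0037]
[[0.1602 0.1609 0.1639]
 [0.158  0.1593 0.1607]
 [0.1535 0.1573 0.1535]]
hook [0.783  0.0162 0.135 ] local [0.0913 0.0023]
[[ 0.1381  0.1374  0.0039]
 [ 0.1436  0.1353  0.0049]
 [ 0.1371 -0.0014  0.0022]]
```

send_rows --plan '[0.27, 0.334, 0.07, -0.102, 0.27, 0.334, 0.07, -0.102, 0.27, 0.334, 0.07, -0.102, 0.27, 0.334, 0.07, -0.102, 0.27, 0.334, 0.07, -0.102, 0.27, 0.334, 0.07, -0.102, 0.27, 0.334, 0.07, -0.102, 0.27, 0.734, 0.07, -0.102, 0.27, 0.734, 0.07, -0.102, 0.27, 0.734, 0.07, -0.102, 0.27, 0.734, 0.07, -0.102, 0.27, 0.734, 0.07, -0.102, 0.27, 0.734, 0.07, -0.102, 0.27, 0.734, 0.07, -0.102, 0.159, 0.933, -0.08, -0.102, 0.159, 0.933, -0.08, -0.102, 0.159, 0.933, -0.08, -0.102, 0.159, 0.933, -0.08, -0.102, 0.159, 0.933, -0.08, -0.102, 0.159, 0.933, -0.08, -0.102]' --jaw 0.2 --force 40

```text
clock: 3.2
position: [0.3881, 0.2991, 0.15]
tcp_rot: [3.14, 0.049, -0.003]
ft_force: [-0.0, 0.2, 1.3]
finger_gap: 0.601
grasp_force: 0.0
```

send_rows --plan '[0.002, 0, -0.06, 0, 0.002, 0, -0.11, 0, 0.002, 0, -0.135, 0, 0.002, 0, -0.145, 0, 0.002, 0, -0.145, 0, 0.002, 0, -0.145, 0]'

```text
clock: 3.95
position: [0.3934, 0.2994, 0.008]
tcp_rot: [-3.139, -0.044, -0.004]
ft_force: [-0.3, 0.3, -0.3]
finger_gap: 0.599
grasp_force: 0.0
```

send_rows --plan '[0, 0, 0, 0, 0, 0, 0, 0, 0, 0, 0, 0, 0, 0, 0, 0, 0, 0, 0, 0, 0, 0, 0, 0, 0, 0, 0, 0, 0, 0, 0, 0]' --jaw -1 --force 50

```text
clock: 4.95
position: [0.3927, 0.2995, 0.0076]
tcp_rot: [-3.14, -0.045, -0.003]
ft_force: [-1.1, -0.4, 6.0]
finger_gap: 0.215
grasp_force: 50.3
```

send_rows --plan '[0, 0, 0.05, 0, 0, 0, 0.1, 0, 0, 0, 0.15, 0, 0, 0, 0.2, 0, 0, 0, 0.252, 0, 0.03, -0.05, 0.252, 0.008, 0.06, -0.1, 0.252, 0.008, 0.089, -0.15, 0.252, 0.008, 0.089, -0.2, 0.252, 0.008, 0.089, -0.25, 0.252, 0.008, 0.089, -0.302, 0.252, 0.008, 0.089, -0.302, 0.252, 0.008, 0.089, -0.302, 0.252, 0.008]'

```text
clock: 6.58
position: [0.4802, -0.0032, 0.2578]
tcp_rot: [-3.14, -0.082, 0.002]
ft_force: [-0.0, 0.6, -1.7]
finger_gap: 0.219
grasp_force: 49.7
```

```bash
cat > look.py <<'E'
import sys
from h import *
np.set_printoptions(precision=4,suppress=True)
C=np.array([.692,.0087]);a=.0535
Rm=np.array([[np.cos(a),-np.sin(a)],[np.sin(a),np.cos(a)]])
def loc(P): return np.concatenate([(P[...,:2]-C)@Rm,P[...,2:]],-1)
def look(tag,crop=None,f=3):
    for n in('scene','top'):
        p,d=robot.capture(n); np.save(n+'.npy',d)
        save(f'{n}_{tag}.png',p)
    s=robot.get_state(); G=np.array(s['position'])+[0,0,.019]
    print('clock',s['clock'],'grasp local',loc(G),'f',s['ft_force'])
    return loc(G)
E
python3 - <<'E'
from look import *
G=look('a')
for n in('scene','top'):
    L=loc(cloud(n,np.load(n+'.npy')))
    # stirrer points in front/above: near y=0
    m=(abs(L[...,1])<.03)&(L[...,0]>-.17)&(L[...,0]<.03)&(L[...,2]>.215)&(L[...,2]<.4)
    Q=L[m]
    for lo in np.arange(-.17,.03,.02):
        k=(Q[:,0]>lo)&(Q[:,0]<lo+.02)
        if k.sum(): print(n,round(lo,2),k.sum(),np.median(Q[k],0),Q[k].max(0))
im=[cv2.imread('pics/scene_a.png')[60:260,240:460],cv2.imread('pics/top_a.png')[120:320,200:380]]
cv2.imwrite('pics/c2.png',np.hstack([cv2.resize(i,None,fx=2,fy=2) for i in im]))
E
```

```text
clock 6.675 grasp local [-0.2119  0.0003  0.277 ] f [ 0.876   0.6107 -2.6976]
scene -0.17 145 [-0.1602 -0.007   0.2733] [-0.1501  0.01    0.2786]
scene -0.15 108 [-0.1428 -0.0033  0.2692] [-0.1301  0.0089  0.2792]
scene -0.13 32 [-0.1209 -0.0001  0.2653] [-0.1111  0.0032  0.2686]
scene -0.11 33 [-0.1   -0.     0.265] [-0.0901  0.004   0.269 ]
scene -0.09 33 [-0.08    0.0005  0.265 ] [-0.0704  0.0035  0.2675]
scene -0.07 32 [-0.0601  0.0009  0.2651] [-0.0511  0.0056  0.2683]
scene -0.05 34 [-0.0401  0.0011  0.2645] [-0.0303  0.004   0.269 ]
scene -0.03 73 [-0.0196  0.0022  0.265 ] [-0.01    0.0161  0.2677]
scene -0.01 34 [-0.0065  0.0022  0.2651] [-0.0018  0.0119  0.2685]
top -0.15 71 [-0.1427  0.0005  0.2716] [-0.1312  0.0114  0.2778]
top -0.13 30 [-0.1215  0.002   0.2651] [-0.1115  0.0065  0.2692]
top -0.11 25 [-0.1006  0.0014  0.2648] [-0.0917  0.0039  0.2677]
top -0.09 26 [-0.0792  0.0026  0.2645] [-0.0704  0.0054  0.2692]
top -0.07 25 [-0.0611  0.002   0.2646] [-0.0517  0.0048  0.269 ]
top -0.05 23 [-0.0391  0.0033  0.2646] [-0.032   0.0059  0.2666]
top -0.03 55 [-0.0204  0.0031  0.2645] [-0.0102  0.0161  0.2675]
top -0.01 29 [-0.005   0.0041  0.2641] [-0.0005  0.0133  0.2669]
```

View pics/c2.png

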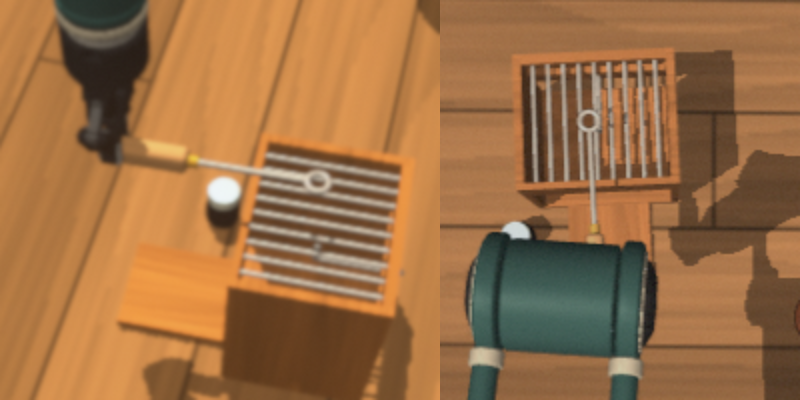

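send_rows --plan '[0, 0, -0.03, 0, 0, 0, -0.045, 0, 0, 0, -0.05, 0, 0, 0, -0.053, 0, 0, 0, -0.056, 0, 0, 0, -0.059, 0, 0, 0, -0.062, 0, 0, 0, -0.065, 0, 0, 0, -0.068, 0]' --force 25

```text
clock: 7.8
position: [0.4816, -0.0033, 0.1908]
tcp_rot: [3.14, 0.084, 0.004]
ft_force: [-0.5, 0.9, 3.4]
finger_gap: 0.219
grasp_force: 50.3
```

send_rows --plan '[0, 0, 0, 0, 0, 0, -0.003, 0, 0, 0, -0.006, 0, 0, 0, -0.009, 0, 0, 0, -0.012, 0]' --force 25 --jaw -1

```text
clock: 8.43
position: [0.4806, -0.0034, 0.178]
tcp_rot: [3.14, 0.084, -0.0]
ft_force: [2.2, 2.4, 3.5]
finger_gap: 0.22
grasp_force: 50.4
```

send_rows --plan '[0, 0, -0.005, 0, 0, 0, -0.01, 0, 0, 0, -0.015, 0, 0, 0, -0.02, 0, 0, 0, -0.025, 0, 0, 0, -0.03, 0]'

```text
clock: 9.18
position: [0.4805, -0.0034, 0.1479]
tcp_rot: [3.14, 0.084, -0.0]
ft_force: [-0.5, -0.4, 2.2]
finger_gap: 0.221
grasp_force: 50.2
```

```bash
cat >> look.py <<'E'
def rodfit(G,n='scene',x0=-.20,x1=.04,hw=.03,clear=None):
    L=loc(cloud(n,np.load(n+'.npy')))
    m=(abs(L[...,1])<hw)&(L[...,0]>x0)&(L[...,0]<x1)&(L[...,2]>.02)&(L[...,2]<.45)
    if clear: m&=clear(L)
    return L[m]
E
python3 - <<'E'
from look import *
G=look('b')
for n in('scene','top'):
    Q=rodfit(G,n,x0=-.14,clear=lambda L:L[...,2]>.16)
    for lo in np.arange(-.15,.06,.015):
        k=(Q[:,0]>lo)&(Q[:,0]<lo+.015)&((Q[:,2]>.209)|(Q[:,0]<-.085))
        if k.sum()>5: print(n,round(lo,3),k.sum(),np.median(Q[k],0),Q[k].max(0))
E
```

```text
clock 9.275 grasp local [-0.2127 -0.0007  0.1663] f [-1.3045 -0.4824  2.7183]
scene -0.15 19 [-0.1376 -0.0047  0.188 ] [-0.1352  0.0028  0.1927]
scene -0.135 35 [-0.1302 -0.0025  0.1906] [-0.121   0.0072  0.196 ]
scene -0.12 22 [-0.1128 -0.0012  0.1976] [-0.1052  0.0035  0.2024]
scene -0.105 23 [-0.097  -0.0019  0.203 ] [-0.0906  0.0011  0.2102]
scene -0.09 22 [-0.0819 -0.0013  0.2109] [-0.0754  0.0021  0.2145]
scene -0.075 26 [-0.068  -0.002   0.2161] [-0.0611  0.0089  0.2195]
scene -0.06 24 [-0.0527 -0.0011  0.2231] [-0.0454  0.0021  0.227 ]
scene -0.045 38 [-0.034  -0.0019  0.2313] [-0.03    0.0095  0.2362]
scene -0.03 58 [-0.0218 -0.0007  0.236 ] [-0.0151  0.0114  0.2417]
scene -0.015 11 [-0.0137 -0.0012  0.2394] [-0.0118  0.0051  0.2416]
top -0.15 14 [-0.1383 -0.0017  0.1871] [-0.1362  0.0072  0.1907]
top -0.135 24 [-0.1296 -0.0008  0.1905] [-0.1205  0.0039  0.1962]
top -0.12 16 [-0.1114 -0.0001  0.1967] [-0.105   0.0028  0.2015]
top -0.105 19 [-0.0983 -0.0007  0.2027] [-0.0914  0.002   0.2102]
top -0.09 12 [-0.0818 -0.0007  0.2096] [-0.0753  0.0117  0.2151]
top -0.075 22 [-0.0676 -0.0007  0.216 ] [-0.0606  0.0022  0.2214]
top -0.06 16 [-0.0525 -0.0004  0.2235] [-0.0453  0.0026  0.2267]
top -0.045 34 [-0.0338 -0.0003  0.2297] [-0.0305  0.0103  0.2363]
top -0.03 47 [-0.022  -0.002   0.2359] [-0.0154  0.0125  0.2409]
top -0.015 10 [-0.0136 -0.001   0.2381] [-0.0113  0.0073  0.2419]
```

send_rows --plan '[0, 0, -0.005, 0, 0, 0, -0.01, 0, 0, 0, -0.015, 0, 0, 0, -0.02, 0, 0, 0, -0.025, 0, 0, 0, -0.027, 0, 0, 0, -0.027, 0]'

```text
clock: 10.15
position: [0.4799, -0.0033, 0.1207]
tcp_rot: [-3.14, -0.084, 0.003]
ft_force: [-1.5, -0.7, 1.0]
finger_gap: 0.218
grasp_force: 49.8
```

```bash
python3 - <<'E'
from look import *
G=look('c')
for n in('scene','top'):
    Q=rodfit(G,n,x0=-.14,clear=lambda L:L[...,2]>.16)
    k=(((Q[:,2]>.213)&(Q[:,0]>-.07))|((Q[:,0]<-.085)&(Q[:,0]>-.125)))
    Q=Q[k]; print(n,k.sum(),np.polyfit(Q[:,0],Q[:,2],1),np.polyfit(Q[:,0],Q[:,1],1),Q.max(0))
E
```

```text
clock 10.25 grasp local [-0.2125 -0.0006  0.1398] f [-1.4914 -0.1061  1.1578]
scene 182 [0.6448 0.2635] [ 0.0009 -0.0013] [-0.0261  0.012   0.2476]
top 151 [0.6403 0.2618] [-0.0023 -0.0004] [-0.025   0.0123  0.2484]
```

```bash
python3 - <<'E'
from look import *
for n in('scene0','top0'):
    L=loc(cloud(n[:-1],np.load(n+'.npy')))
    m=(abs(L[...,1])<.02)&(L[...,0]>-.06)&(L[...,0]<.1)&(L[...,2]>.125)&(L[...,2]<.17)
    Q=L[m]; Q=Q[np.argsort(Q[:,0])]; print(n,len(Q)); print(Q[:14]); 
    k=(Q[:,2]<.145);print('wire',np.median(Q[k],0),np.polyfit(Q[k][:,0],Q[k][:,1],1) if k.sum()>3 else '')
E
```

```text
scene0 124
[[-0.0047 -0.0006  0.1619]
 [-0.0043 -0.0019  0.1602]
 [-0.0042 -0.0033  0.143 ]
 [-0.0039 -0.0028  0.158 ]
 [-0.0038 -0.0039  0.1401]
 [-0.0035 -0.0023  0.1535]
 [-0.003   0.0042  0.1591]
 [-0.0027  0.0009  0.1603]
 [-0.0023 -0.0019  0.1609]
 [-0.0021 -0.0025  0.1424]
 [-0.0019 -0.0032  0.1593]
 [-0.0017 -0.004   0.141 ]
 [-0.0015 -0.0044  0.1573]
 [-0.0007  0.0004  0.1617]]
wire [ 0.0383 -0.0019  0.1384] [ 0.0312 -0.0027]
top0 130
[[-0.0045  0.0003  0.1399]
 [-0.0038 -0.0004  0.1491]
 [-0.0033 -0.0012  0.1596]
 [-0.0022 -0.0023  0.1406]
 [-0.0017 -0.0015  0.1638]
 [-0.0015 -0.0029  0.1495]
 [ 0.0025 -0.0026  0.1419]
 [ 0.0027 -0.001   0.1543]
 [ 0.0055 -0.0025  0.1392]
 [ 0.0077 -0.0002  0.1413]
 [ 0.0087 -0.0023  0.1356]
 [ 0.0109 -0.0025  0.1374]
 [ 0.0112 -0.      0.1364]
 [ 0.0131 -0.0027  0.1388]]
wire [ 0.0464 -0.0006  0.1383] [ 0.0068 -0.0008]
```

send_rows --plan '[0, 0, 0.02, 0, 0, 0, 0.03, 0, -0.03, -0.0016, 0.03, 0, -0.06, -0.0032, 0.03, 0, -0.09, -0.0048, 0.03, 0, -0.09, -0.0048, 0.03, 0, -0.09, -0.0048, 0, 0, -0.09, -0.0048, -0.04, 0, -0.09, -0.0048, -0.07, 0, -0.09, -0.0048, -0.09, 0, -0.09, -0.0048, -0.1, 0, -0.09, -0.0048, -0.1, 0, -0.09, -0.0048, -0.1, 0]'

```text
clock: 11.88
position: [0.3918, -0.0082, 0.0221]
tcp_rot: [3.14, 0.084, 0.003]
ft_force: [-0.6, -0.8, -0.6]
finger_gap: 0.22
grasp_force: 49.2
```

```bash
python3 - <<'E'
from look import *
G=look('d')
for n in('scene','top'):
    Q=rodfit(G,n,x0=-.23,x1=-.09,clear=lambda L:L[...,2]>.05)
    k=Q[:,0]>-.20
    Q=Q[k]; print(n,k.sum(),np.polyfit(Q[:,0],Q[:,2],1),np.polyfit(Q[:,0],Q[:,1],1),Q.max(0))
    k=Q[:,0]>-.145; print(np.c_[Q[k].min(0),Q[k].max(0)].T)
im=[cv2.imread('pics/scene_d.png')[60:260,200:420],cv2.imread('pics/top_d.png')[120:320,200:380]]
cv2.imwrite('pics/c3.png',np.hstack([cv2.resize(i,None,fx=2,fy=2) for i in im]))
E
```

```text
clock 11.975 grasp local [-0.3007 -0.0009  0.0413] f [ 0.2298  0.2011 -1.8565]
scene 149 [0.6297 0.2164] [-0.0142 -0.0038] [-0.113   0.0141  0.1463]
[[-0.1443 -0.0141  0.1242]
 [-0.113   0.0141  0.1463]]
top 122 [0.6133 0.2126] [0.0091 0.001 ] [-0.1111  0.013   0.1465]
[[-0.1443 -0.0125  0.1197]
 [-0.1111  0.013   0.1465]]
```

View pics/c3.png

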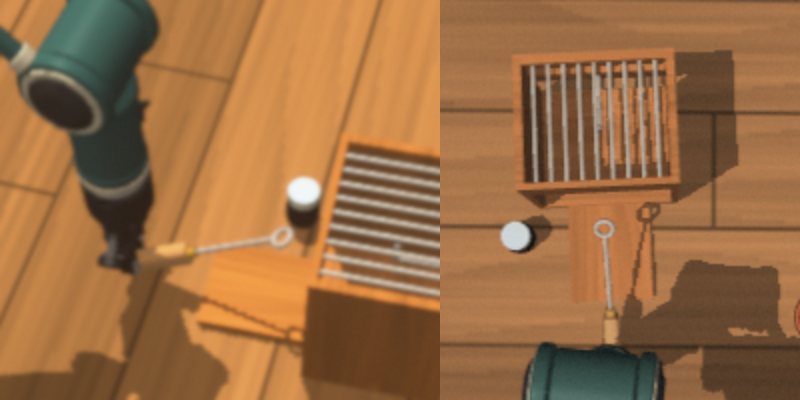

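send_rows --plan '[0, 0, -0.003, 0, 0.015, 0.0008, -0.003, 0, 0.03, 0.0016, -0.003, 0, 0.04, 0.0021, -0.003, 0, 0.051, 0.0027, -0.003, 0, 0.058, 0.0031, 0.001, 0, 0.065, 0.0035, 0.006, 0, 0.072, 0.0039, 0.011, 0, 0.08, 0.0043, 0.016, 0, 0.088, 0.0047, 0.022, 0, 0.096, 0.0051, 0.028, 0, 0.102, 0.0055, 0.033, 0, 0.102, 0.0055, 0.036, 0, 0.102, 0.0055, 0.036, 0]'

```text
clock: 13.72
position: [0.4926, -0.0026, 0.0574]
tcp_rot: [-3.14, -0.084, 0.0]
ft_force: [0.7, -0.7, -1.8]
finger_gap: 0.216
grasp_force: 49.2
```

```bash
cat > m.py <<'E'
from look import *
import sys
G=look(sys.argv[1])
for n in('scene','top'):
    Q=rodfit(G,n,x0=-.14,x1=.03,clear=lambda L:(L[...,2]>.06)&(L[...,2]<.19)&((L[...,0]<-.085)|(L[...,0]>-.07)))
    Q=Q[abs(Q[:,2]-(G[2]-.019+.112+.62*(Q[:,0]-G[0]-.177)))<.012]
    k=Q[:,0]<-.085
    print(n,k.sum(),np.polyfit(Q[k][:,0],Q[k][:,2],1),np.polyfit(Q[k][:,0],Q[k][:,1],1))
    k=Q[:,0]>G[0]+.15; print(k.sum(),np.c_[Q[k].min(0),Q[k].max(0)].T)
im=[cv2.imread(f'pics/scene_{sys.argv[1]}.png')[110:240,330:460],cv2.imread(f'pics/top_{sys.argv[1]}.png')[130:260,220:350]]
cv2.imwrite(f'pics/c_{sys.argv[1]}.png',np.hstack([cv2.resize(i,None,fx=3,fy=3,interpolation=cv2.INTER_CUBIC) for i in im]))
E
python3 m.py e
```

```text
clock 13.825 grasp local [-0.2002 -0.0006  0.076 ] f [-0.1954  0.0084 -2.0226]
scene 120 [0.6106 0.1856] [0.1314 0.0122]
85 [[-0.0502 -0.0146  0.1566]
 [-0.0132  0.0104  0.1805]]
top 84 [0.4928 0.1719] [0.0382 0.0036]
71 [[-0.049  -0.0134  0.1538]
 [-0.0115  0.0133  0.1791]]
```

View pics/c_e.png

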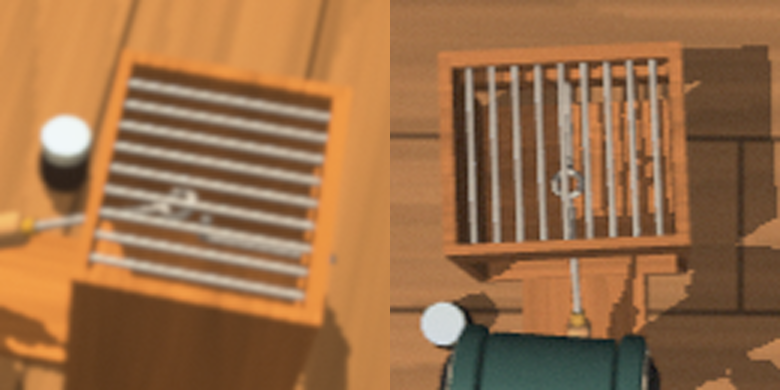

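send_rows --plan '[0.006, 0.0003, 0, 0, 0.012, 0.0006, 0, 0, 0.018, 0.0009, 0, 0, 0.023, 0.0012, 0, 0, 0.023, 0.0012, 0, 0, 0.023, 0.0012, 0, 0]'

```text
clock: 14.58
position: [0.5155, -0.0014, 0.0571]
tcp_rot: [-3.14, -0.084, 0.001]
ft_force: [-0.3, 0.5, -1.9]
finger_gap: 0.22
grasp_force: 49.2
```

```bash
python3 m.py f
```

```text
clock 14.675 grasp local [-0.1769 -0.0007  0.0762] f [-0.1758  0.2359 -2.1599]
scene 141 [0.6103 0.1709] [0.2156 0.0183]
93 [[-0.0266 -0.014   0.1554]
 [ 0.0094  0.0102  0.1817]]
top 42 [0.4867 0.1591] [0.0536 0.0044]
72 [[-0.0252 -0.0121  0.1524]
 [ 0.0129  0.0125  0.1798]]
```

View pics/c_f.png

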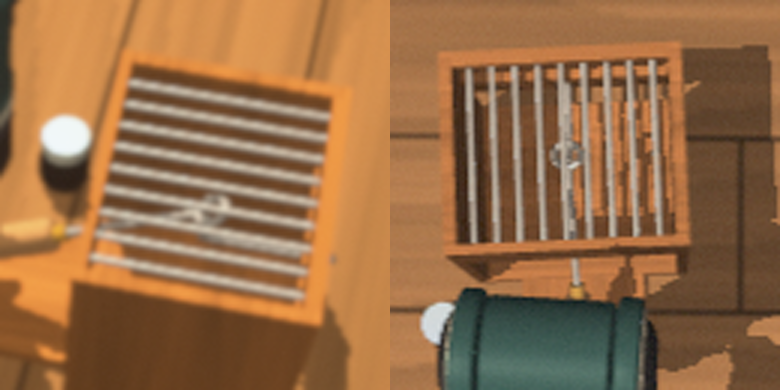

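send_rows --plan '[0, 0, -0.002, 0, 0, 0, -0.004, 0, 0, 0, -0.006, 0, 0, 0, -0.008, 0, 0, 0, -0.008, 0, 0, 0, -0.008, 0]'

```text
clock: 15.42
position: [0.5156, -0.0014, 0.0492]
tcp_rot: [-3.14, -0.084, 0.0]
ft_force: [-0.7, 0.6, -2.1]
finger_gap: 0.221
grasp_force: 49.1
```

send_rows --plan '[0, 0, -0.002, 0, 0, 0, -0.004, 0, 0, 0, -0.006, 0, 0, 0, -0.008, 0, 0, 0, -0.008, 0, 0, 0, -0.008, 0]'

```text
clock: 16.18
position: [0.5155, -0.0015, 0.0412]
tcp_rot: [-3.14, -0.084, 0.001]
ft_force: [0.2, -0.4, -2.5]
finger_gap: 0.221
grasp_force: 49.2
```

```bash
python3 m.py g
```

```text
clock 16.275 grasp local [-0.1768 -0.0007  0.0602] f [-0.0447 -0.5843 -2.1435]
scene 133 [0.6339 0.1577] [0.2011 0.0168]
60 [[-0.0255 -0.0145  0.1387]
 [ 0.0109  0.0093  0.1648]]
top 44 [0.4164 0.1361] [0.1336 0.0125]
67 [[-0.0264 -0.0112  0.137 ]
 [ 0.0119  0.0112  0.162 ]]
```

send_rows --plan '[0, 0, -0.002, 0, 0, 0, -0.004, 0, 0, 0, -0.006, 0, 0, 0, -0.008, 0, 0, 0, -0.01, 0, 0, 0, -0.01, 0, 0, 0, -0.01, 0]'

```text
clock: 17.15
position: [0.5156, -0.0014, 0.0312]
tcp_rot: [-3.14, -0.084, 0.0]
ft_force: [-0.5, -0.0, -2.1]
finger_gap: 0.221
grasp_force: 49.1
```

send_rows --plan '[-0.002, 0, 0, 0, -0.004, 0, 0, 0, -0.005, 0, 0, 0, -0.005, 0, 0, 0]'

```text
clock: 17.65
position: [0.5108, -0.0015, 0.0314]
tcp_rot: [-3.14, -0.084, -0.001]
ft_force: [0.1, -0.1, -1.4]
finger_gap: 0.225
grasp_force: 49.1
```

send_rows --plan '[0.003, 0, 0, 0, 0.006, 0, 0, 0, 0.009, 0, 0, 0, 0.01, 0, 0, 0, 0.01, 0, 0, 0]'

```text
clock: 18.27
position: [0.5172, -0.0014, 0.0294]
tcp_rot: [-3.14, -0.084, 0.012]
ft_force: [-7.3, -0.4, -2.8]
finger_gap: 0.215
grasp_force: 49.3
```

send_rows --plan '[-0.006, 0, 0, 0, -0.008, 0, 0, 0, -0.008, 0, 0, 0]'

```text
clock: 18.65
position: [0.5134, -0.0015, 0.0318]
tcp_rot: [3.14, 0.084, 0.003]
ft_force: [-0.4, -0.3, -1.3]
finger_gap: 0.221
grasp_force: 49.2
```

```bash
python3 m.py h
```

```text
clock 18.75 grasp local [-0.1789 -0.0006  0.0507] f [ 0.4715 -0.2279 -1.2564]
scene 120 [0.5566 0.1417] [0.2205 0.0194]
81 [[-0.0285 -0.0148  0.1287]
 [ 0.0126  0.0128  0.1569]]
top 54 [0.3818 0.1238] [0.0798 0.0077]
74 [[-0.0284 -0.0106  0.1275]
 [ 0.0108  0.0121  0.1576]]
```

View pics/c_h.png

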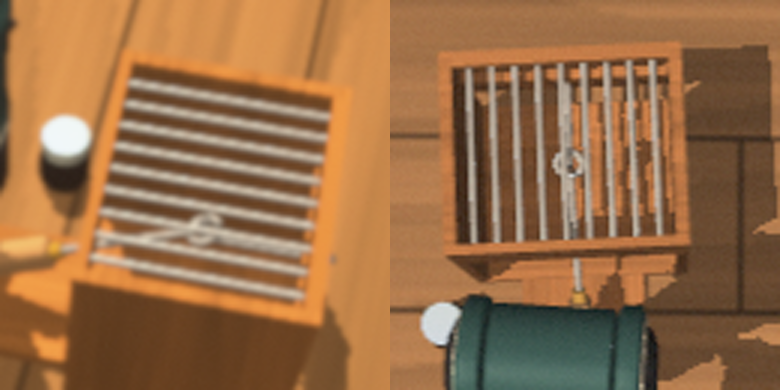

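send_rows --plan '[0, 0, -0.001, 0, 0, 0, -0.002, 0, 0, 0, -0.003, 0, 0, 0, -0.004, 0, 0, 0, -0.005, 0, 0, 0, -0.005, 0]'

```text
clock: 19.5
position: [0.5126, -0.0014, 0.0261]
tcp_rot: [-3.14, -0.084, 0.0]
ft_force: [0.8, -0.2, -1.5]
finger_gap: 0.22
grasp_force: 49.2
```

send_rows --plan '[0, 0, -0.001, 0, 0, 0, -0.002, 0, 0, 0, -0.003, 0, 0, 0, -0.003, 0]'

```text
clock: 20.0
position: [0.5129, -0.0015, 0.0237]
tcp_rot: [-3.14, -0.084, -0.0]
ft_force: [-1.5, 0.1, 2.6]
finger_gap: 0.219
grasp_force: 49.9
```

```bash
python3 m.py i
```

```text
clock 20.1 grasp local [-0.1795 -0.0006  0.0426] f [-2.3558  0.3732  2.9015]
scene 100 [0.4632 0.1239] [0.2598 0.0244]
84 [[-0.0286 -0.0121  0.1227]
 [ 0.0232  0.0108  0.1481]]
top 54 [0.4159 0.1195] [0.0042 0.0001]
81 [[-0.0291 -0.0102  0.1199]
 [ 0.0269  0.013   0.1466]]
```

send_rows --plan '[0, 0, 0, 0, 0, 0, 0, 0, 0, 0, 0, 0, 0, 0, 0, 0, 0, 0, 0, 0, 0, 0, 0, 0]' --jaw -0.2

```text
clock: 20.85
position: [0.5127, -0.0015, 0.0233]
tcp_rot: [-3.14, -0.084, -0.0]
ft_force: [-0.1, -0.1, -0.4]
finger_gap: 0.397
grasp_force: 0.0
```

```bash
python3 m.py j
```

```text
clock 20.95 grasp local [-0.1796 -0.0006  0.0423] f [ 0.2039  0.0852 -0.4231]
scene 96 [0.4699 0.125 ] [0.2464 0.0226]
83 [[-0.0286 -0.0132  0.1238]
 [ 0.0233  0.0138  0.1468]]
top 52 [0.4524 0.1239] [ 0.0018 -0.0001]
85 [[-0.0291 -0.01    0.118 ]
 [ 0.0253  0.0128  0.1465]]
```

send_rows --plan '[0, 0, 0.01, 0, 0, 0, 0.03, 0, 0, 0, 0.06, 0, 0, 0, 0.1, 0, 0, 0, 0.15, 0, 0, 0, 0.2, 0, -0.05, -0.05, 0.23, 0, -0.08, -0.1, 0.23, 0, -0.08, -0.15, 0.23, 0, -0.08, -0.2, 0.23, 0, -0.08, -0.2, 0.23, 0]'

```text
clock: 22.32
position: [0.4323, -0.2044, 0.2542]
tcp_rot: [3.139, 0.076, 0.002]
ft_force: [0.3, 0.8, -0.1]
finger_gap: 0.397
grasp_force: 0.0
```

```bash
python3 m.py k; python3 - <<'E'
from look import *
for n in('scene','top'):
    L=loc(cloud(n,np.load(n+'.npy')))
    m=(abs(L[...,1])<.02)&(L[...,0]>-.22)&(L[...,0]<-.083)&(L[...,2]>.022)&(L[...,2]<.15)
    Q=L[m]; k=Q[:,0]>-.11
    print(n,np.polyfit(Q[k][:,0],Q[k][:,2],1),Q.min(0),Q.max(0))
    m=(abs(L[...,1])<.014)&(L[...,0]>-.04)&(L[...,0]<.018)&(L[...,2]>.11)&(L[...,2]<.185); print(L[m].min(0),L[m].max(0))
im=[cv2.imread('pics/scene_k.png')[110:250,280:460],cv2.imread('pics/top_k.png')[130:290,220:350]]
im=[cv2.resize(i,(390,int(i.shape[0]*390/i.shape[1])),interpolation=cv2.INTER_CUBIC)[:300*1] if 0 else cv2.resize(i,(390,400),interpolation=cv2.INTER_CUBIC) for i in im]
cv2.imwrite('pics/ck.png',np.hstack(im))
E
```

```text
clock 22.425 grasp local [-0.2704 -0.196   0.2727] f [-0.5801  0.1883 -0.2249]
scene [0.6903 0.1471] [-0.1894 -0.0122  0.0243] [-0.0901  0.011   0.0871]
[-0.0349 -0.013   0.121 ] [0.0175 0.011  0.1619]
top [0.5442 0.1312] [-0.1869 -0.0101  0.0289] [-0.0831  0.01    0.0886]
[-0.0391 -0.01    0.1157] [0.016  0.0129 0.1633]Traceback (most recent call last):
  File "m.py", line 8, in <module>
    print(n,k.sum(),np.polyfit(Q[k][:,0],Q[k][:,2],1),np.polyfit(Q[k][:,0],Q[k][:,1],1))
                    ~~~~~~~~~~^^^^^^^^^^^^^^^^^^^^^^^
    raise TypeError("expected non-empty vector for x")
TypeError: expected non-empty vector for x
```

View pics/ck.png

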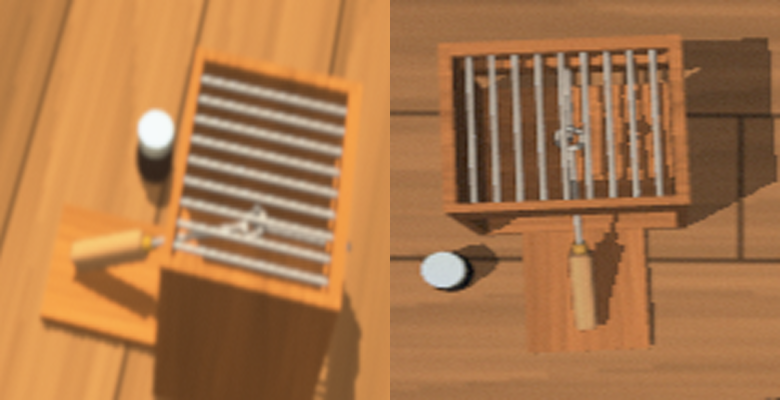

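```bash
python3 -c "
from rig import robot
print(robot.finish_job())"
```

```text
the job is handed in; nothing more can be done
None
```

The stirrer hangs by its loop on the hook with its grip resting on the drip board. The gripper is clear, no force reading went above about 8 N, and I handed the job in at about 22 s; the hand-in gave no verdict.

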